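# Set the stock tags in the pottery studio

### The arm

A 6-joint arm with a two-finger parallel gripper is mounted at the origin on the work surface. World frame = base frame: x ahead of the robot, y to its left, z up, the work surface at z = 0. Lengths are in m, angles in rad, forces in N, time in s.
With the tool pointing down it reaches from about 0.3 to 0.85 m from the base axis. Payload 5.4 kg.
Tool frame: the origin (TCP) lies on the centre line of the jaws, within the pads' length; the fingertips stand tcp_to_tips ahead of it and the grasp point (between the pads) lies 5 mm behind it (tcp_to_tips is the distance from the TCP to the fingertips, in m); z points along the fingers, y is the direction in which the jaws open and shut (so a half turn about z gives the same grasp; the last joint's range is limited). The gripper opens to 85 mm and grips with 20 to 120 N. Pads are 22 mm wide; open, the fingers measure 114 mm over their backs; the gripper's body (76 mm by 85 mm) begins 54 mm behind the grasp point. The pads swing forward as they close: fully open they stand 13 mm farther back than shut.
Start: joints at [-0.21, 0.158, 1.597, -0, 1.386, -0.21], TCP at [0.575, -0, 0.245] pointing down, gripper open.
Joint ranges: [-2.91, 2.91], [-0.94, 2.29], [0.18, 2.7], [-1.29, 4.43], [0.17, 2.64], [-3, 3]. Speed limits (rad/s): [2.57, 2.57, 3.14, 3.14, 3.14, 3.14].

### API

Orientations are given as a unit quaternion [x, y, z, w].
In Python, from plant import * gives the robot as it stands.
- The arm moves only by the shell command python3 -m inch 'ROWS'. ROWS is JSON, a list of rows, each an object with "offset": the shift along the world's x, y, z in m, a list of three; "angular": the turn, a rotation vector about the world's x, y, z in rad, a list of three; "jaw": the finger opening in m, from 0 to 0.0854. In form: [{"offset": [x, y, z], "angular": [wx, wy, wz], "jaw": jaw}, ...]. A call has 1 to 12 rows; each row shifts and turns the pose as measured when the row begins; what a row does not reach is not made up. A row lasts 1/8 s, in which the tool goes at most 62.5 mm and 10.7 degrees, less where a joint would pass 70% of its speed; a pose out of reach is approached as far as the arm can. A call is refused whole if a number of a shift passes 0.0625 or a number of a turn 0.188, either way. A call with a gripper value outside its range is refused whole. The fingers move at their own pace and stop on an object; the grip force is fixed at half the most. Time passes only in rows, so rows that do not move let the fingers close. It gives the time, the measured TCP pose, the force and the opening at its end, in the units of the state.
- sense(): the state, without advancing time (a new reading comes with each control period).
- grab_frame(name): name is "scene" or "side" or "wrist"; returns the picture (480x640x3 uint8, red, green, blue); there is no depth.
- camera_params(name): a dict with "fx", "fy", "cx", "cy" (pixels), "camera_from_world" (4x4, takes a point from world to camera coordinates). Camera axes: x right, y up, looking along -z (the intrinsics and any distortion apply to the point x, -y, -z); pixel columns grow to the right and rows downward; lengths in m; the calibration is good to about 2 mm. A picture is of the moment at which its call begins: read the wrist's pose just before it. camera_params takes no time and is no camera call; for the wrist camera it gives the pose at the moment of the call.
- sign_off(): hands the job in, once; it reports no verdict.
The state is a dict: "time": time; "qpos": joint angles; "dq": joint speeds; "joint_efforts": joint torques, N m; "tool_pos": TCP position; "tool_rot": TCP orientation; "ft_force": force on the tool from outside, world axes, zero at the start; "wrist_torque": the same for the moment, N m; "gripper_width": finger opening in m.
Only numpy, scipy, OpenCV 4.12 (cv2) and the standard library are available. Lean on these libraries where they do the work, as an engineer would, in place of code of your own. Each camera call takes 0.05 s, during which the arm holds its last target.

### The job

Bring the flip tags on the pottery stock board up to date: each tag belongs to the bin straight behind it, and only the bins that are full to the rim may show green; the bin that has run low and the empty one must show red. Gently push each wrong tag over with a fingertip, up and just past upright so that it drops onto its rests on the other side, without pinching it or pressing it hard against the rests, and leave the bins and everything else on the table where they are.

Things in the scene. Friction and masses are not known exactly. Their poses are not given: they have to be found in the camera images.
- board: plywood stock board, 310 (x, away from the robot) x 700 (y, to the left) x 12 mm, origin on the underside, z up. Along its near edge a white-faced panel, rising 12 degrees away from the robot, carries four flip tags in a row, 140 mm apart. Behind the panel stand four blue bins, each straight behind its own tag (160 mm from tag hinge to bin centre, along the board's x).
- tag_a (a joint): hinge of flip tag a: 0 = upright; +0.785 = leaning fully to the board's left (+y) on its rubber rests, GREEN face up; -0.785 = leaning fully to its right (-y), RED face up. It swings freely; once past upright it drops onto the other rests by its own weight and stays; pressed on further, the rests stop it dead. At rest its free edge is 39 mm above and beside the hinge. Tag places vary.
- tag_a_mount: mount of tag a, a grey plate 74 x 100 mm on the panel, the hinge along its middle. Origin: middle of the hinge line, 10.5 mm above the panel; x, y as the board's, z up; the hinge runs along x, climbing 12 degrees away from the robot. The rubber-tipped rests beside the hinge and its knuckles reach no more than 16 mm above the origin.
- tag_a_edge (a point): middle of the free edge of tag a; z points away from the hinge. The tag is a sheet-metal flap, green enamel on its right (-y) side when upright, red on its left; 60 mm along the hinge, 55 mm from hinge to free edge, 4 mm thick, 40 g, with open space beside its free edge. Pushed from that side the edge rises and goes over in an arc about the hinge.
- tag_b (a joint): hinge of flip tag b: 0 = upright; +0.785 = leaning fully to the board's left (+y) on its rubber rests, GREEN face up; -0.785 = leaning fully to its right (-y), RED face up. It swings freely; once past upright it drops onto the other rests by its own weight and stays; pressed on further, the rests stop it dead. At rest its free edge is 39 mm above and beside the hinge. Tag places vary.
- tag_b_mount: mount of tag b, a grey plate 74 x 100 mm on the panel, the hinge along its middle. Origin: middle of the hinge line, 10.5 mm above the panel; x, y as the board's, z up; the hinge runs along x, climbing 12 degrees away from the robot. The rubber-tipped rests beside the hinge and its knuckles reach no more than 16 mm above the origin.
- tag_b_edge (a point): middle of the free edge of tag b; z points away from the hinge. The tag is a sheet-metal flap, green enamel on its right (-y) side when upright, red on its left; 60 mm along the hinge, 55 mm from hinge to free edge, 4 mm thick, 40 g, with open space beside its free edge. Pushed from that side the edge rises and goes over in an arc about the hinge.
- tag_c (a joint): hinge of flip tag c: 0 = upright; +0.785 = leaning fully to the board's left (+y) on its rubber rests, GREEN face up; -0.785 = leaning fully to its right (-y), RED face up. It swings freely; once past upright it drops onto the other rests by its own weight and stays; pressed on further, the rests stop it dead. At rest its free edge is 39 mm above and beside the hinge. Tag places vary.
- tag_c_mount: mount of tag c, a grey plate 74 x 100 mm on the panel, the hinge along its middle. Origin: middle of the hinge line, 10.5 mm above the panel; x, y as the board's, z up; the hinge runs along x, climbing 12 degrees away from the robot. The rubber-tipped rests beside the hinge and its knuckles reach no more than 16 mm above the origin.
- tag_c_edge (a point): middle of the free edge of tag c; z points away from the hinge. The tag is a sheet-metal flap, green enamel on its right (-y) side when upright, red on its left; 60 mm along the hinge, 55 mm from hinge to free edge, 4 mm thick, 40 g, with open space beside its free edge. Pushed from that side the edge rises and goes over in an arc about the hinge.
- tag_d (a joint): hinge of flip tag d: 0 = upright; +0.785 = leaning fully to the board's left (+y) on its rubber rests, GREEN face up; -0.785 = leaning fully to its right (-y), RED face up. It swings freely; once past upright it drops onto the other rests by its own weight and stays; pressed on further, the rests stop it dead. At rest its free edge is 39 mm above and beside the hinge. Tag places vary.
- tag_d_mount: mount of tag d, a grey plate 74 x 100 mm on the panel, the hinge along its middle. Origin: middle of the hinge line, 10.5 mm above the panel; x, y as the board's, z up; the hinge runs along x, climbing 12 degrees away from the robot. The rubber-tipped rests beside the hinge and its knuckles reach no more than 16 mm above the origin.
- tag_d_edge (a point): middle of the free edge of tag d; z points away from the hinge. The tag is a sheet-metal flap, green enamel on its right (-y) side when upright, red on its left; 60 mm along the hinge, 55 mm from hinge to free edge, 4 mm thick, 40 g, with open space beside its free edge. Pushed from that side the edge rises and goes over in an arc about the hinge.
- bin_posts: Blue open-topped stock bin, 150 (x) x 110 (y) x 75 mm high with a low front of 45 mm, origin under its centre, standing loose on the board. FULL to the rim of white kiln posts packed upright (their ends show up to 4 mm above the rim), 0.9 kg.
- bin_tiles: Blue open-topped stock bin, 150 (x) x 110 (y) x 75 mm high with a low front of 45 mm, origin under its centre, standing loose on the board. FULL to the rim of fired test tiles in several colours packed on edge, 0.9 kg.
- bin_low: Blue open-topped stock bin, 150 (x) x 110 (y) x 75 mm high with a low front of 45 mm, origin under its centre, standing loose on the board. NOT full: only two white posts lie on its floor, 0.35 kg.
- bin_empty: Blue open-topped stock bin, 150 (x) x 110 (y) x 75 mm high with a low front of 45 mm, origin under its centre, standing loose on the board. NOT full: empty, 0.25 kg.
- cup: white fired cup, 72 mm across, 85 mm high, loose, on the board beyond its right-hand tag and bin; origin under its centre.
- jar: amber glaze jar with black cap, 72 mm across, 100 mm high, loose, left of the board; origin under its centre.
- phone: black phone lying flat on the table, 72 x 148 x 9 mm, loose.
- carton: small white and dark red carton lying on the table, 60 x 92 x 30 mm, loose.
Mind the look-alikes: they are no part of the job. Leave any pink look-alike of the bin_posts alone.

How it is judged:
At the end, for the whole second after the job is handed in: Every tag in front of a full bin leans fully left with its green face up (hinge above 0.70 rad), every tag in front of the low and the empty bin leans fully right with its red face up (below -0.70 rad), all tags at rest, and every bin and loose thing within 20 mm of where it started ((((horizontal distance between tag_a_mount and bin_posts below 0.188 m or horizontal distance between tag_a_mount and bin_tiles below 0.188 m) and value of joint tag_a above 0.7 rad) or ((horizontal distance between tag_a_mount and bin_low below 0.188 m or horizontal distance between tag_a_mount and bin_empty below 0.188 m) and value of joint tag_a below -0.7 rad)) and velocity of joint tag_a between -0.2 and 0.2 rad/s and (((horizontal distance between tag_b_mount and bin_posts below 0.188 m or horizontal distance between tag_b_mount and bin_tiles below 0.188 m) and value of joint tag_b above 0.7 rad) or ((horizontal distance between tag_b_mount and bin_low below 0.188 m or horizontal distance between tag_b_mount and bin_empty below 0.188 m) and value of joint tag_b below -0.7 rad)) and velocity of joint tag_b between -0.2 and 0.2 rad/s and (((horizontal distance between tag_c_mount and bin_posts below 0.188 m or horizontal distance between tag_c_mount and bin_tiles below 0.188 m) and value of joint tag_c above 0.7 rad) or ((horizontal distance between tag_c_mount and bin_low below 0.188 m or horizontal distance between tag_c_mount and bin_empty below 0.188 m) and value of joint tag_c below -0.7 rad)) and velocity of joint tag_c between -0.2 and 0.2 rad/s and (((horizontal distance between tag_d_mount and bin_posts below 0.188 m or horizontal distance between tag_d_mount and bin_tiles below 0.188 m) and value of joint tag_d above 0.7 rad) or ((horizontal distance between tag_d_mount and bin_low below 0.188 m or horizontal distance between tag_d_mount and bin_empty below 0.188 m) and value of joint tag_d below -0.7 rad)) and velocity of joint tag_d between -0.2 and 0.2 rad/s and distance of each of bin_posts, bin_tiles, bin_low, bin_empty, cup, jar, phone, carton from where it was at the start of the episode below 0.02 m); the robot touches nothing.
It fails at once if a bin, its contents or another loose thing is lifted, carried or knocked out of its place (more than 20 mm) (distance of any of bin_posts, bin_tiles, bin_low, bin_empty, cup, jar, phone, carton from where it was at the start of the episode above 0.02 m).
It fails at once if a tag is pinched: the fingers press on both of its faces at once ((contact force between the fingers and tag_a_c1 above 1.5 N and contact force between the fingers and tag_a_c2 above 1.5 N) or (contact force between the fingers and tag_b_c1 above 1.5 N and contact force between the fingers and tag_b_c2 above 1.5 N) or (contact force between the fingers and tag_c_c1 above 1.5 N and contact force between the fingers and tag_c_c2 above 1.5 N) or (contact force between the fingers and tag_d_c1 above 1.5 N and contact force between the fingers and tag_d_c2 above 1.5 N)).
It fails at once if a tag is forced (pushed, or pressed on its rests, with more than 30 N) (contact force between anything else and tag_a_mount above 30 N or contact force between anything else and tag_b_mount above 30 N or contact force between anything else and tag_c_mount above 30 N or contact force between anything else and tag_d_mount above 30 N).
It also fails if it takes over 61 s, if anything falls off the work surface, if the arm or the gripper's body presses on something with over 40 N, if the wrist force passes 120 N, or if a joint passes its speed limit or range.

## Working session

There is one attempt and no reset: what is moved stays moved. The work goes in short steps, Python scripts to look and compute and a shell command to move; the robot and the scene stay as the last step left them, time stands still between calls to the robot, and variables do not carry over. Pictures are saved under pics/ and viewed, and the job is handed in when it is done.

```bash
mkdir -p pics; ls; python3 - <<'E'
from plant import *
import cv2
s=sense();print({k:s[k] for k in s})
for n in ["scene","side","wrist"]:
    p=camera_params(n);print(n,p)
    cv2.imwrite(f"pics/{n}0.png",grab_frame(n)[:,:,::-1])
E
```

```text
pics
{'time': 0.0, 'qpos': array([-2.10097855e-01,  1.59066085e-01,  1.59827338e+00, -1.56959865e-05,
        1.38619161e+00, -2.10069969e-01]), 'dq': array([-0.00091191, -0.00118369, -0.00040535,  0.00066427, -0.00047033,
        0.0007597 ]), 'joint_efforts': array([ 1.96016467e-04, -3.96006632e+01, -3.31426942e+01, -2.07608541e-04,
        8.36965773e-03, -3.09808388e-05]), 'tool_pos': array([5.74409767e-01, 1.01356809e-04, 2.44286696e-01]), 'tool_rot': array([ 7.07115284e-01,  7.07097614e-01, -5.33819580e-04, -8.08994691e-04]), 'ft_force': array([-0.23775968, -0.46110423,  0.21148705]), 'wrist_torque': array([ 0.0183536 ,  0.0622993 , -0.01589453]), 'gripper_width': 0.08561907117874377}
scene {'fx': 494.1406842404886, 'fy': 494.1406842404886, 'cx': 316.1400946250625, 'cy': 237.51064664170676, 'camera_from_world': array([[-0.59235692,  0.80559559, -0.01135919,  0.31172404],
       [-0.69008425, -0.50004374,  0.52320166,  0.32225656],
       [ 0.41580886,  0.31776092,  0.8521332 , -1.58651761],
       [ 0.        ,  0.        ,  0.        ,  1.        ]])}
side {'fx': 568.790073408
[... 213 characters left out ...]
.72485894e-01,  8.09316776e-01,
        -2.66629894e-01],
       [-4.80412776e-01, -6.51304298e-01,  5.87372349e-01,
        -1.34681074e+00],
       [ 0.00000000e+00,  0.00000000e+00,  0.00000000e+00,
         1.00000000e+00]])}
wrist {'fx': 423.4346615287427, 'fy': 423.4346615287427, 'cx': 321.20406271511445, 'cy': 244.4425448862251, 'camera_from_world': array([[ 9.99995125e-01,  4.07411556e-04, -3.09585512e-03,
        -5.72352519e-01],
       [-1.36883000e-03,  9.48307238e-01, -3.17350767e-01,
         4.15256963e-02],
       [ 2.80652945e-03,  3.17353458e-01,  9.48303172e-01,
        -3.81157277e-01],
       [ 0.00000000e+00,  0.00000000e+00,  0.00000000e+00,
         1.00000000e+00]])}
```

View pics/scene0.png

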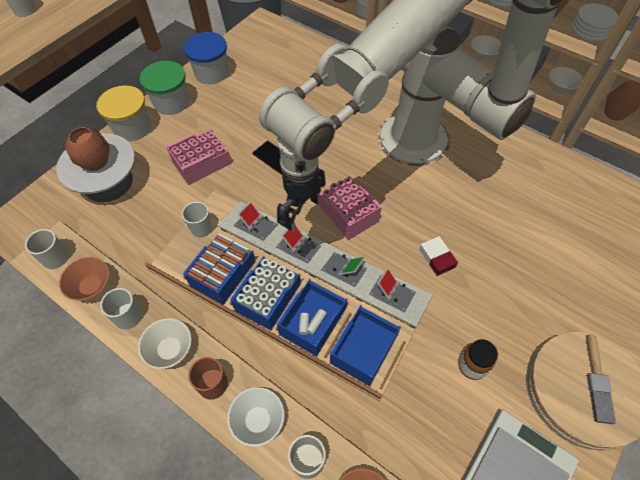

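View pics/side0.png

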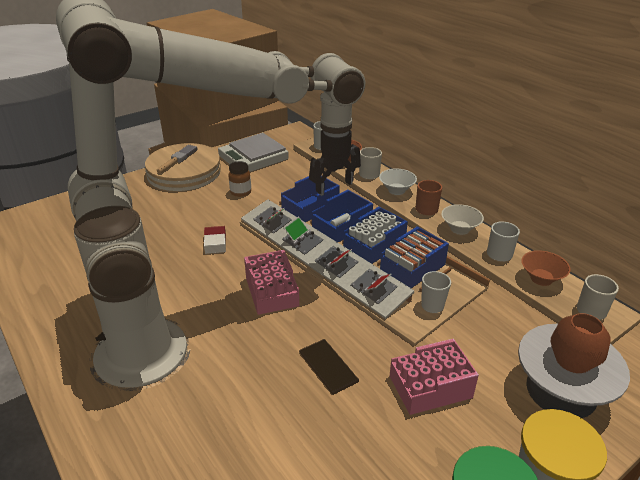

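View pics/wrist0.png

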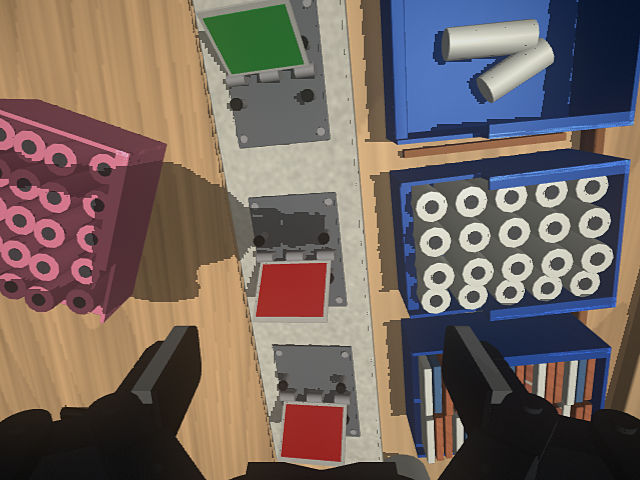

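Right to left, the bins (scene picture) are tiles (220,265), posts (265,290), low (313,315) and empty (365,342). Their tags are red (250,215), red (293,238), green (352,266) and red (388,284). So the tiles and posts tags must go green, the low tag must go red, and the empty tag is already right. I'll enlarge the crops to measure.

```bash
python3 - <<'E'
import cv2
a=cv2.imread("pics/scene0.png")[190:330,210:440]; cv2.imwrite("pics/c1.png",cv2.resize(a,None,fx=3.4,fy=3.4,interpolation=cv2.INTER_CUBIC))
a=cv2.imread("pics/side0.png")[190:320,235:435]; cv2.imwrite("pics/c2.png",cv2.resize(a,None,fx=4,fy=4,interpolation=cv2.INTER_CUBIC))
E
```

```text
(no output)
```

View pics/c1.png

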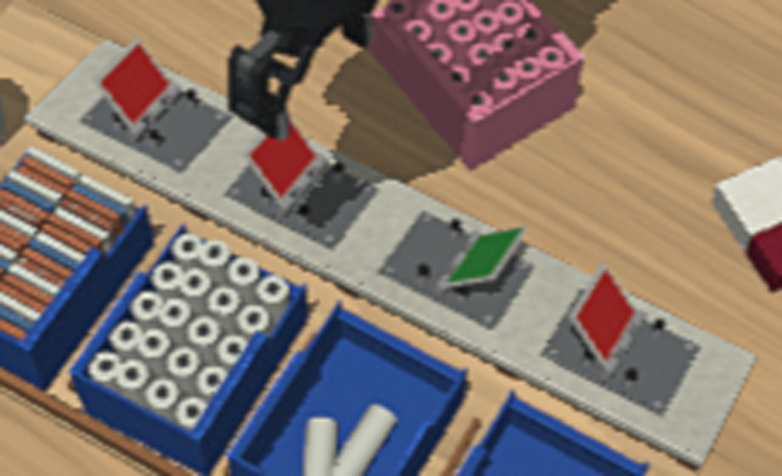

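View pics/c2.png

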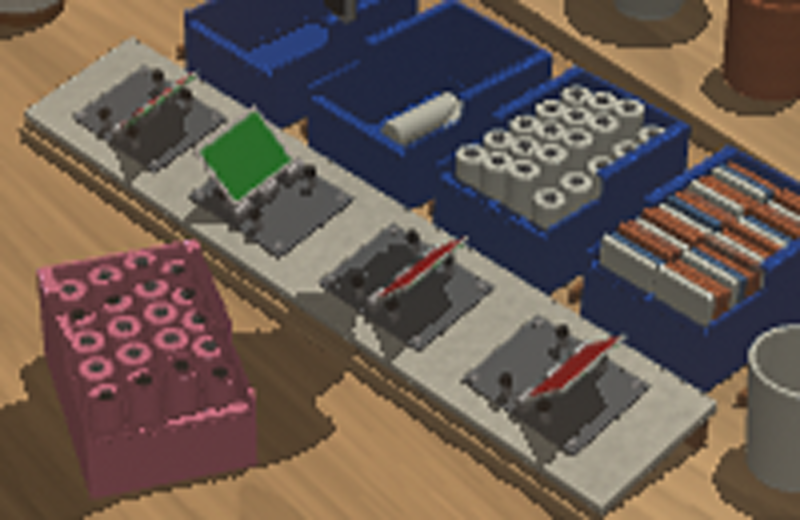

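```bash
python3 - <<'E'
import cv2
im=cv2.imread("pics/wrist0.png")
a=im[0:320,180:380]; cv2.imwrite("pics/c3.png",cv2.resize(a[:160],None,fx=3.75,fy=3.75,interpolation=cv2.INTER_CUBIC))
cv2.imwrite("pics/c4.png",cv2.resize(im[180:335,220:380],None,fx=3.75,fy=3.75,interpolation=cv2.INTER_CUBIC))
cv2.imwrite("pics/c5.png",cv2.resize(im[330:480,240:400],None,fx=3.75,fy=3.75,interpolation=cv2.INTER_CUBIC))
E
```

```text
(no output)
```

View pics/c3.png

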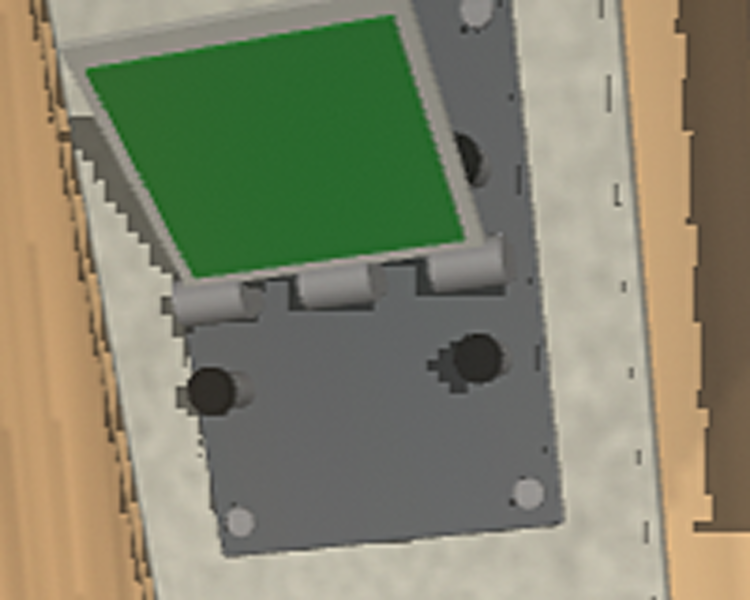

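View pics/c4.png

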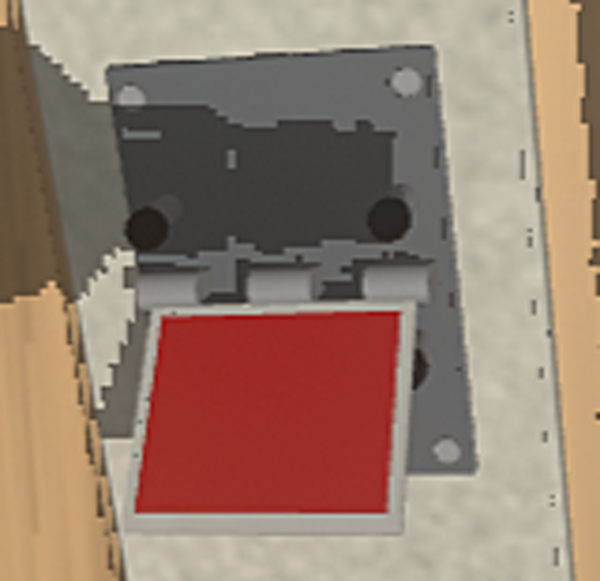

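View pics/c5.png

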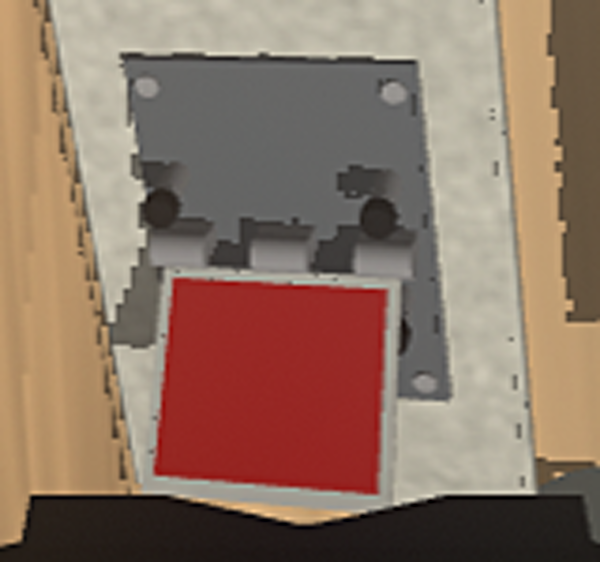

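```bash
cat > fit.py <<'E'
import numpy as np
from plant import *
from scipy.optimize import least_squares
# idx: tiles 0, posts 1, low 2, empty 3 ; (idx, kind, sx, sy, px,py)
W=[(2,'p',-1,-1,239.5,148.5),(2,'p',1,-1,330.1,139.5),(2,'t',-1,1,196,12.8),
(1,'p',-1,1,248.5,198.1),(1,'p',1,1,336.3,192.3),(1,'p',1,-1,346.9,306.1),(1,'t',-1,-1,253.3,321.6),(1,'t',1,-1,327.2,322.1),
(0,'p',-1,1,272,344.7),(0,'p',1,1,351.2,346),(0,'p',1,-1,360,436.4),(0,'t',-1,-1,278.7,459.9),(0,'t',1,-1,344,465.5)]
c=[(0,1,-1,82,122),(0,1,1,190,170),(0,-1,1,228,122),(1,1,-1,228,190),(1,1,1,332,246),(1,-1,1,380,185),(2,1,-1,380,266),(2,1,1,492,327),(2,-1,-1,422,212),(3,1,-1,541,353),(3,1,1,665,412),(3,-1,1,700,350)]
S=[(i,'p',a,b,210+u/3.4,190+v/3.4) for i,a,b,u,v in c]
c=[(0,-1,1,462,380),(0,-1,-1,580,455),(0,1,-1,650,385),(0,1,1,540,316),(1,-1,1,320,285),(1,-1,-1,418,350),(1,1,-1,493,285),(1,1,1,385,224),(2,-1,-1,278,258),(2,1,-1,352,203),(3,-1,1,75,118),(3,-1,-1,155,170),(3,1,-1,226,118),(3,1,1,137,65)]
D=[(i,'p',a,b,235+u/4,190+v/4) for i,a,b,u,v in c]
obs=[('wrist',W),('scene',S),('side',D)]
par={n:camera_params(n) for n,_ in obs}
def frame(p,i):
    x,y,z,yaw=p[:4]; cy,sy=np.cos(yaw),np.sin(yaw); R=np.array([[cy,-sy,0],[sy,cy,0],[0,0,1]])
    t=np.radians(12); u=R@[np.cos(t),0,np.sin(t)]; n=R@[-np.sin(t),0,np.cos(t)]; l=R@[0,1,0]
    return np.array([x,y,z])+.14*i*l,u,l,n
def proj(c,P):
    q=(c['camera_from_world']@np.append(P,1))[:3]; return np.array([c['cx']+c['fx']*q[0]/-q[2],c['cy']-c['fy']*q[1]/-q[2]])
def res(p,full=False):
    o=[]
    for n,L in obs:
        for i,k,a,b,u,v in L:
            m,U,l,N=frame(p,i)
            P=m+a*.037*U+b*.05*l-.0085*N if k=='p' else m+a*.03*U+b*.039*l+.039*N
            o.append(proj(par[n],P)-[u,v])
    return np.array(o) if full else np.ravel(o)
if __name__=='__main__':
    r=least_squares(res,[.5,-.1,.05,0],loss='soft_l1'); print(r.x)
    R=res(r.x,True); print(R.round(1).tolist())
    print([frame(r.x,i)[0].round(4).tolist() for i in range(4)])
E
python3 fit.py
```

```text
[ 0.56729401 -0.1776827   0.04428164  0.11166986]
[[0.2, 0.1], [0.1, 0.4], [0.2, -0.1], [-0.5, -0.5], [-0.8, -0.6], [0.2, -0.4], [-0.6, -0.2], [-0.2, -0.2], [0.8, -0.4], [0.0, -0.1], [0.4, -0.7], [-0.5, 0.5], [0.4, 0.7], [-1.2, -1.1], [-2.7, -0.0], [0.8, -2.3], [-1.4, 0.4], [0.1, 0.0], [-0.5, 0.4], [-0.9, 0.8], [0.2, -0.1], [0.0, -1.3], [-0.2, -0.7], [-0.6, 0.1], [-0.0, -2.0], [-0.1, -0.0], [-1.4, 0.2], [0.4, 0.3], [-0.5, -0.4], [-0.5, -0.4], [0.2, 0.3], [0.5, 0.6], [2.0, -0.2], [0.4, -0.1], [0.6, -1.0], [-0.9, -0.0], [-0.3, 0.8], [0.4, 0.2], [1.7, 0.3]]
[[0.5673, -0.1777, 0.0443], [0.5517, -0.0386, 0.0443], [0.5361, 0.1006, 0.0443], [0.5205, 0.2397, 0.0443]]
```

```bash
python3 - <<'E'
import plant; from plant import *
print([n for n in dir(plant) if not n.startswith('_')]); print(getattr(plant,'tcp_to_tips',None))
import numpy as np
from fit import *
p=[ 0.56729401,-0.1776827,0.04428164,0.11166986]
for i,s in ((0,-1),(1,-1),(2,1)):
    m,U,l,N=frame(p,i)
    print(i,'start',m+s*.068*l-.039*np.sin(.209)*np.array([1,0,0]),'end(face +7 past)',m-s*(.007-.011)*l)
# cup top, side px (435,277) at z=.097
c=camera_params('side');T=c['camera_from_world']
d=T[:3,:3].T@np.array([(435-c['cx'])/c['fx'],-(281-c['cy'])/c['fy'],-1]);o=-T[:3,:3].T@T[:3,3]
print(o+d*(.097-o[2])/d[2])
E
```

```text
['IKError', 'camera_params', 'grab_frame', 'sense', 'sign_off', 'tcp_to_tips']
0.014
0 start [ 0.56678    -0.24525916  0.04428164] end(face +7 past) [ 0.56773976 -0.18165779  0.04428164]
1 start [ 0.55117869 -0.10613116  0.04428164] end(face +7 past) [ 0.55213845 -0.04252979  0.04428164]
2 start [0.52042183 0.16814975 0.04428164] end(face +7 past) [0.53564564 0.10454838 0.04428164]
[ 0.65279112 -0.30531116  0.097     ]
```

```bash
python3 -m inch '[{"offset":[0,0,0],"angular":[0,0,0.11],"jaw":0},{"offset":[0,-0.05,0],"angular":[0,0,0],"jaw":0},{"offset":[0,-0.05,0],"angular":[0,0,0],"jaw":0},{"offset":[0,-0.05,0],"angular":[0,0,0],"jaw":0},{"offset":[0,-0.04,0],"angular":[0,0,0],"jaw":0},{"offset":[0,0,0],"angular":[0,0,0],"jaw":0}]'
```

```text
time: 0.9
tool_pos: [0.5727, -0.1942, 0.242]
tool_rot: [0.665, 0.747, -0.001, -0.003]
ft_force: [0.2, 1.0, 0.4]
gripper_width: -0.0003
```

```bash
python3 -m inch '[{"offset":[-0.005,-0.05,0],"angular":[0,0,0],"jaw":0},{"offset":[0,0,-0.05],"angular":[0,0,0],"jaw":0},{"offset":[0,0,-0.05],"angular":[0,0,0],"jaw":0},{"offset":[0,0,-0.035],"angular":[0,0,0],"jaw":0},{"offset":[0,0,0],"angular":[0,0,0],"jaw":0}]'; python3 - <<'E'
from plant import *
import cv2,numpy as np
from fit import proj
im=grab_frame("side")[:,:,::-1].copy()
s=sense();print(s['tool_pos'])
c=camera_params("side");t=s['tool_pos']
print([proj(c,t-[0,0,h]).round(1).tolist() for h in (0,.014,.027)])
cv2.imwrite("pics/s1.png",cv2.resize(im[200:340,300:480],None,fx=4.2,fy=4.2,interpolation=cv2.INTER_CUBIC))
w=grab_frame("wrist")[:,:,::-1];cv2.imwrite("pics/w1.png",w)
E
```

```text
time: 1.52
tool_pos: [0.5678, -0.2413, 0.1035]
tool_rot: [0.664, 0.748, 0.0, -0.003]
ft_force: [-0.2, -0.7, 0.2]
gripper_width: 0.0001
[ 0.56909727 -0.24220671  0.10580535]
[[392.8, 278.0], [392.3, 282.3], [392.0, 286.3]]
```

View pics/s1.png

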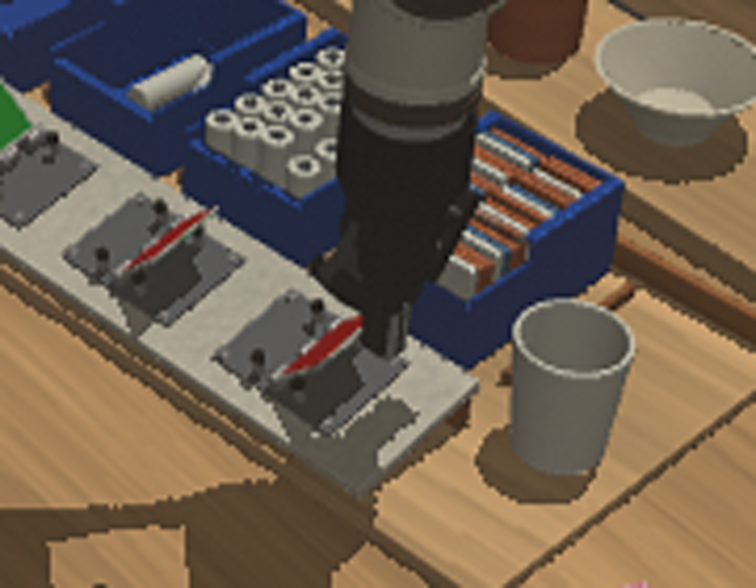

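View pics/w1.png

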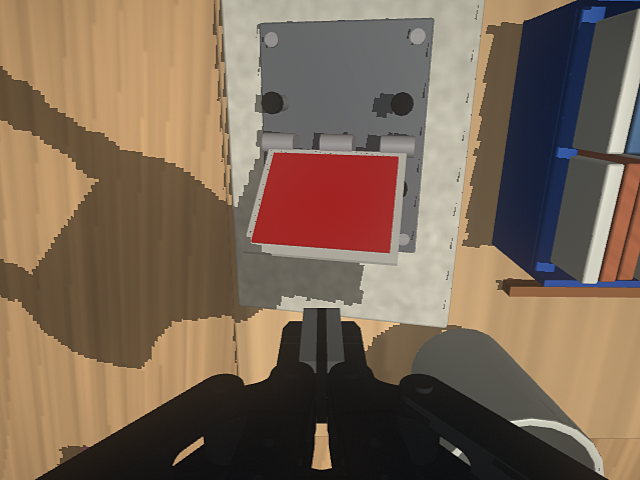

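The closed tips are beside the tiles tag and clear of the cup. I'll lower and push toward +y.

```bash
python3 -m inch '[{"offset":[0,0,-0.023],"angular":[0,0,0],"jaw":0},{"offset":[0,0,0],"angular":[0,0,0],"jaw":0},{"offset":[-0.001,0.01,0],"angular":[0,0,0],"jaw":0},{"offset":[-0.001,0.01,0],"angular":[0,0,0],"jaw":0},{"offset":[-0.001,0.01,0],"angular":[0,0,0],"jaw":0},{"offset":[-0.001,0.01,0],"angular":[0,0,0],"jaw":0},{"offset":[0,0,0],"angular":[0,0,0],"jaw":0}]'; python3 - <<'E'
from plant import *
import cv2
im=grab_frame("side")[:,:,::-1]
s=sense();print(s['tool_pos'],s['ft_force'])
w=grab_frame("wrist")[:,:,::-1]
import numpy as np
cv2.imwrite("pics/m2.png",np.hstack([cv2.resize(im[220:320,320:420],(400,400)),cv2.resize(w,(400,300))[:,:].copy() if 0 else cv2.resize(w[0:440,100:540],(400,400))]))
E
```

```text
time: 2.5
tool_pos: [0.5724, -0.2025, 0.0963]
tool_rot: [0.663, 0.748, 0.002, 0.01]
ft_force: [0.2, -0.0, 0.6]
gripper_width: 0.0002
[ 0.57247416 -0.20294791  0.09630401] [-0.15676539  0.11918882 -0.22635897]
```

View pics/m2.png

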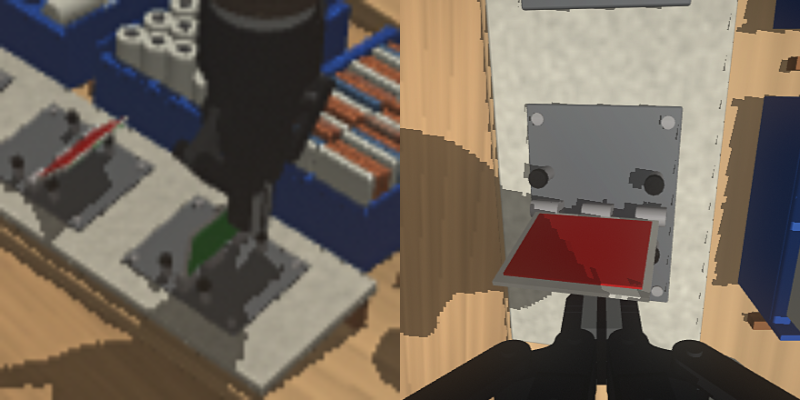

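The tag is rising (side crop: green underside at 210,245). The tool drifted up by about 14 mm, so I'll correct that while pushing on.

```bash
python3 -m inch '[{"offset":[-0.004,0,-0.010],"angular":[0,0,0],"jaw":0},{"offset":[-0.001,0.008,-0.003],"angular":[0,0,0],"jaw":0},{"offset":[-0.001,0.008,0],"angular":[0,0,0],"jaw":0},{"offset":[0,0,0],"angular":[0,0,0],"jaw":0}]'; python3 - <<'E'
from plant import *
import cv2
im=grab_frame("side")[:,:,::-1]
s=sense();print(s['tool_pos'],s['ft_force'])
w=grab_frame("wrist")[:,:,::-1]
import numpy as np
cv2.imwrite("pics/m3.png",np.hstack([cv2.resize(im[220:320,320:420],(400,400)),cv2.resize(w[0:440,100:540],(400,400))]))
E
```

```text
time: 3.1
tool_pos: [0.5654, -0.1866, 0.0814]
tool_rot: [0.664, 0.748, 0.002, 0.009]
ft_force: [0.9, 0.8, 0.5]
gripper_width: 0.0
[ 0.56547268 -0.18695878  0.08148127] [-0.33323548 -0.36132219  0.06050261]
```

View pics/m3.png

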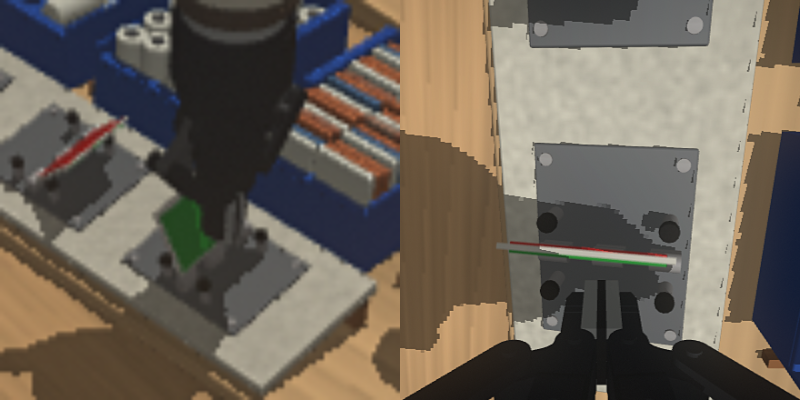

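It is nearly upright. A little more, then back off and up.

```bash
python3 -m inch '[{"offset":[-0.001,0.007,0],"angular":[0,0,0],"jaw":0},{"offset":[-0.001,0.006,0],"angular":[0,0,0],"jaw":0},{"offset":[0,-0.01,0],"angular":[0,0,0],"jaw":0},{"offset":[0,0,0],"angular":[0,0,0],"jaw":0}]'; python3 - <<'E'
from plant import *
import cv2
im=grab_frame("side")[:,:,::-1]
s=sense();print(s['tool_pos'],s['ft_force'])
w=grab_frame("wrist")[:,:,::-1]
import numpy as np
cv2.imwrite("pics/m4.png",np.hstack([cv2.resize(im[220:320,320:420],(400,400)),cv2.resize(w[0:440,100:540],(400,400))]))
E
```

```text
time: 3.7
tool_pos: [0.564, -0.1844, 0.0823]
tool_rot: [0.664, 0.748, 0.002, 0.01]
ft_force: [-0.5, -0.2, -0.1]
gripper_width: -0.0004
[ 0.56387492 -0.18399174  0.08214634] [-0.36985984  0.73627648 -0.24446167]
```

View pics/m4.png

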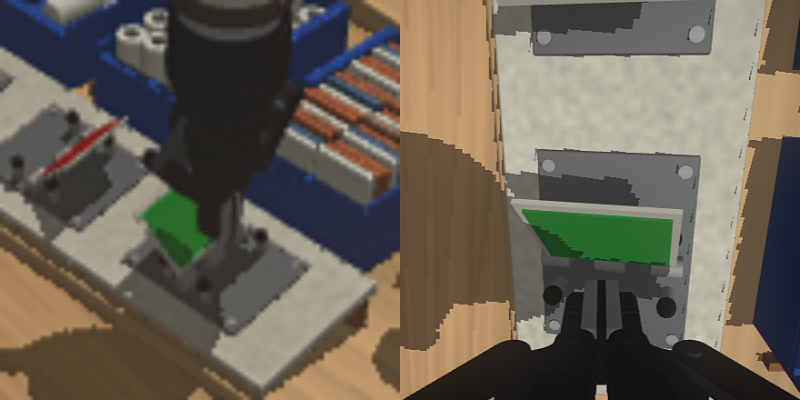

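The tiles tag is over, green up. Next I'll raise and cross to the start point for the posts tag, near (0.551, -0.104).

```bash
python3 -m inch '[{"offset":[0,0,0.05],"angular":[0,0,0],"jaw":0},{"offset":[0,0,0.04],"angular":[0,0,0],"jaw":0},{"offset":[-0.006,0.045,0],"angular":[0,0,0],"jaw":0},{"offset":[-0.006,0.035,0],"angular":[0,0,0],"jaw":0},{"offset":[0,0,0],"angular":[0,0,0],"jaw":0}]'; python3 - <<'E'
from plant import *
import cv2
im=grab_frame("side")[:,:,::-1]
s=sense();print(s['tool_pos'],s['ft_force'])
w=grab_frame("wrist")[:,:,::-1]
import numpy as np
cv2.imwrite("pics/m5.png",np.hstack([cv2.resize(im[200:320,300:420],(400,400)),cv2.resize(w[0:480,80:560],(400,400))]))
E
```

```text
time: 4.42
tool_pos: [0.5512, -0.1026, 0.1749]
tool_rot: [0.665, 0.747, 0.002, 0.01]
ft_force: [0.9, -0.0, 0.2]
gripper_width: 0.0003
[ 0.55137392 -0.10373266  0.1748112 ] [ 0.62063871 -0.19359498 -0.14349173]
```

View pics/m5.png

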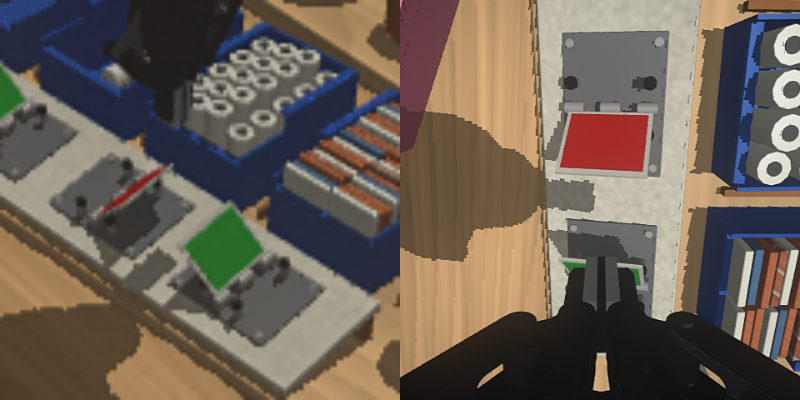

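The tiles tag rests green up. Next the posts tag: descend and push.

```bash
python3 -m inch '[{"offset":[0,-0.002,-0.045],"angular":[0,0,0],"jaw":0},{"offset":[0,0,-0.040],"angular":[0,0,0],"jaw":0},{"offset":[0,0,0],"angular":[0,0,0],"jaw":0},{"offset":[0,0,0],"angular":[0,0,0],"jaw":0}]'; python3 -m inch '[{"offset":[0,0,-0.006],"angular":[0,0,0],"jaw":0},{"offset":[-0.001,0.008,0],"angular":[0,0,0],"jaw":0}]'
```

```text
time: 5.03
tool_pos: [0.5535, -0.1117, 0.0899]
tool_rot: [0.667, 0.745, 0.002, 0.013]
ft_force: [0.3, 0.1, 0.7]
gripper_width: 0.0002
time: 5.28
tool_pos: [0.5544, -0.105, 0.0865]
tool_rot: [0.667, 0.745, 0.003, 0.015]
ft_force: [0.2, -0.3, 0.1]
gripper_width: 0.0002
```

```bash
python3 -m inch '[{"offset":[-0.002,0.009,-0.005],"angular":[0,0,0],"jaw":0},{"offset":[-0.002,0.009,-0.003],"angular":[0,0,0],"jaw":0},{"offset":[-0.002,0.009,-0.003],"angular":[0,0,0],"jaw":0},{"offset":[-0.002,0.009,-0.003],"angular":[0,0,0],"jaw":0}]'
```

```text
time: 5.78
tool_pos: [0.5472, -0.0666, 0.0739]
tool_rot: [0.667, 0.745, 0.004, 0.017]
ft_force: [-3.9, -6.1, 20.1]
gripper_width: 0.0
```

The tool came down too low (tips at 0.060) with 20 N upward. I'll lift a little and look.

```bash
python3 -m inch '[{"offset":[0,-0.002,0.008],"angular":[0,0,0],"jaw":0}]'; python3 - <<'E'
from plant import *
import cv2
im=grab_frame("side")[:,:,::-1]
s=sense();print(s['tool_pos'],s['ft_force'])
w=grab_frame("wrist")[:,:,::-1]
import numpy as np
cv2.imwrite("pics/m6.png",np.hstack([cv2.resize(im[200:320,300:420],(400,400)),cv2.resize(w[0:480,80:560],(400,400))]))
E
```

```text
time: 5.9
tool_pos: [0.5465, -0.0675, 0.0814]
tool_rot: [0.667, 0.745, 0.003, 0.016]
ft_force: [0.6, -0.9, -0.0]
gripper_width: 0.0003
[ 0.5476242  -0.0683641   0.08296248] [ 1.67439978 -0.62042847  0.59665445]
```

View pics/m6.png

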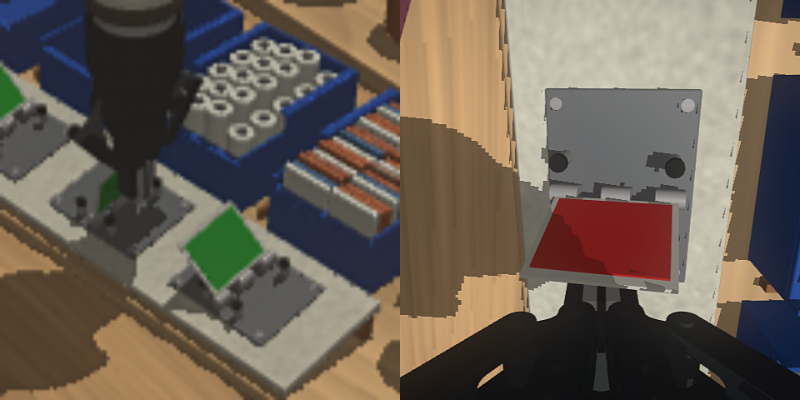

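Contact is released and the tag is part-way up. I'll go on at this height in smaller batches.

```bash
python3 -m inch '[{"offset":[-0.001,0.008,0.001],"angular":[0,0,0],"jaw":0},{"offset":[-0.001,0.008,0],"angular":[0,0,0],"jaw":0}]'; python3 -m inch '[{"offset":[0,0,0],"angular":[0,0,0],"jaw":0}]'
```

```text
time: 6.25
tool_pos: [0.5457, -0.0523, 0.0837]
tool_rot: [0.667, 0.744, 0.004, 0.018]
ft_force: [0.1, -0.2, -0.0]
gripper_width: -0.0001
time: 6.38
tool_pos: [0.5453, -0.0515, 0.0834]
tool_rot: [0.667, 0.745, 0.004, 0.018]
ft_force: [0.7, -0.3, 0.8]
gripper_width: 0.0004
```

```bash
python3 -m inch '[{"offset":[0,0.007,0],"angular":[0,0,0],"jaw":0},{"offset":[0,0.006,0],"angular":[0,0,0],"jaw":0},{"offset":[0,0.004,0],"angular":[0,0,0],"jaw":0},{"offset":[0,-0.01,0],"angular":[0,0,0],"jaw":0},{"offset":[0,0,0],"angular":[0,0,0],"jaw":0}]'; python3 - <<'E'
from plant import *
import cv2
im=grab_frame("side")[:,:,::-1]
s=sense();print(s['tool_pos'],s['ft_force'])
w=grab_frame("wrist")[:,:,::-1]
import numpy as np
cv2.imwrite("pics/m7.png",np.hstack([cv2.resize(im[200:320,300:420],(400,400)),cv2.resize(w[0:480,80:560],(400,400))]))
E
```

```text
time: 7.0
tool_pos: [0.5452, -0.0439, 0.0831]
tool_rot: [0.667, 0.745, 0.004, 0.017]
ft_force: [0.5, -0.8, -0.2]
gripper_width: -0.0002
[ 0.54507595 -0.04356443  0.08302178] [-0.30655861  0.22023723 -0.93471871]
```

View pics/m7.png

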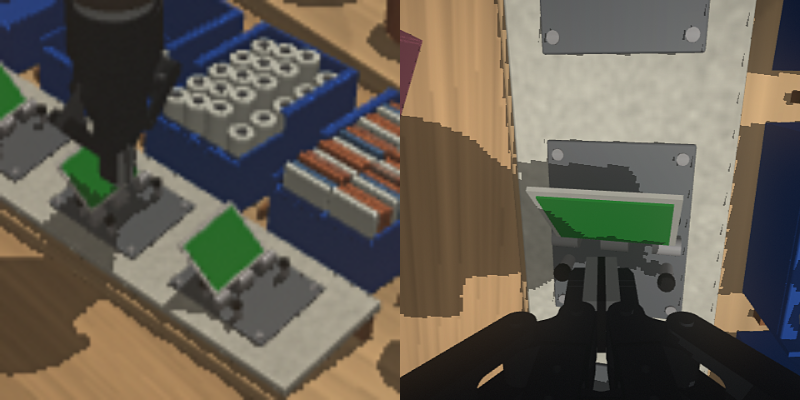

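The posts tag is over, green up. Now I'll raise and cross to the +y side of the low bin's tag.

```bash
python3 -m inch '[{"offset":[0,0,0.05],"angular":[0,0,0],"jaw":0},{"offset":[0,0,0.05],"angular":[0,0,0],"jaw":0},{"offset":[-0.006,0.05,0],"angular":[0,0,0],"jaw":0},{"offset":[-0.006,0.05,0],"angular":[0,0,0],"jaw":0},{"offset":[-0.006,0.05,0],"angular":[0,0,0],"jaw":0},{"offset":[-0.006,0.05,0],"angular":[0,0,0],"jaw":0},{"offset":[0,0.01,0],"angular":[0,0,0],"jaw":0},{"offset":[0,0,0],"angular":[0,0,0],"jaw":0}]'; python3 - <<'E'
from plant import *
import cv2
im=grab_frame("side")[:,:,::-1]
s=sense();print(s['tool_pos'],s['ft_force'])
w=grab_frame("wrist")[:,:,::-1]
import numpy as np
cv2.imwrite("pics/m8.png",np.hstack([cv2.resize(im[160:320,240:400],(400,400)),cv2.resize(w[0:480,80:560],(400,400))]))
E
```

```text
time: 8.1
tool_pos: [0.52, 0.1707, 0.1871]
tool_rot: [0.669, 0.743, 0.005, 0.018]
ft_force: [0.0, -0.6, -0.2]
gripper_width: -0.0002
[0.52005827 0.17028093 0.18704813] [ 0.98133271 -0.79735946  0.43120531]
```

View pics/m8.png

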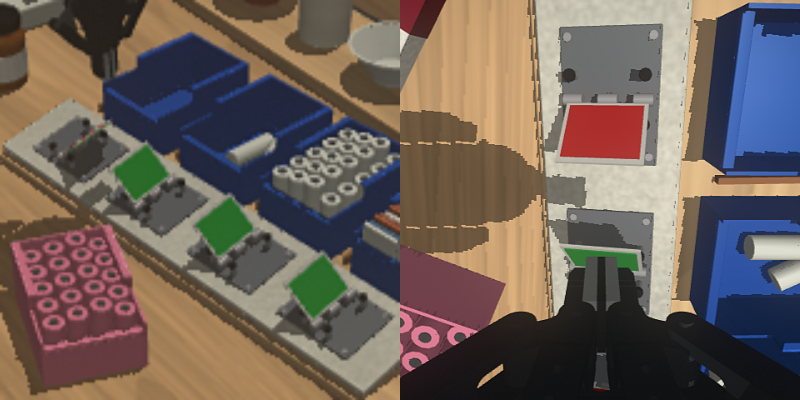

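Tiles and posts tags rest green. I'll descend between the low tag's edge and the empty bin's tag.

```bash
python3 -m inch '[{"offset":[0,0,-0.04],"angular":[0,0,0],"jaw":0},{"offset":[0,0.002,-0.03],"angular":[0,0,0],"jaw":0},{"offset":[0,0,0],"angular":[0,0,0],"jaw":0}]'
```

```text
time: 8.57
tool_pos: [0.522, 0.1674, 0.1164]
tool_rot: [0.672, 0.741, 0.005, 0.019]
ft_force: [0.4, -1.5, -0.3]
gripper_width: 0.0001
```

```bash
python3 -m inch '[{"offset":[0,0.003,-0.02],"angular":[0,0,0],"jaw":0},{"offset":[0,0.002,-0.012],"angular":[0,0,0],"jaw":0},{"offset":[0,0,0],"angular":[0,0,0],"jaw":0}]'
```

```text
time: 8.95
tool_pos: [0.5252, 0.1702, 0.0875]
tool_rot: [0.673, 0.739, 0.007, 0.021]
ft_force: [-0.1, 0.1, -0.6]
gripper_width: 0.0002
```

```bash
python3 -m inch '[{"offset":[0,-0.008,-0.003],"angular":[0,0,0],"jaw":0},{"offset":[0,-0.009,0],"angular":[0,0,0],"jaw":0},{"offset":[0,-0.009,0],"angular":[0,0,0],"jaw":0}]'
```

```text
time: 9.32
tool_pos: [0.5271, 0.1427, 0.087]
tool_rot: [0.673, 0.74, 0.009, 0.023]
ft_force: [-0.4, 0.2, 0.2]
gripper_width: 0.0002
```

```bash
python3 -m inch '[{"offset":[0,-0.009,-0.002],"angular":[0,0,0],"jaw":0},{"offset":[0,-0.009,0],"angular":[0,0,0],"jaw":0}]';  python3 - <<'E'
from plant import *
import cv2
im=grab_frame("side")[:,:,::-1]
s=sense();print(s['tool_pos'],s['ft_force'])
w=grab_frame("scene")[:,:,::-1]
import numpy as np
cv2.imwrite("pics/m9.png",np.hstack([cv2.resize(im[180:280,240:340],(400,400)),cv2.resize(w[200:320,290:410],(400,400))]))
E
```

```text
time: 9.57
tool_pos: [0.5274, 0.1231, 0.0853]
tool_rot: [0.673, 0.739, 0.009, 0.023]
ft_force: [-1.3, -0.1, -0.0]
gripper_width: 0.0
[0.52751604 0.12215254 0.08539352] [ 0.40489652 -1.57214094  0.55833096]
```

View pics/m9.png

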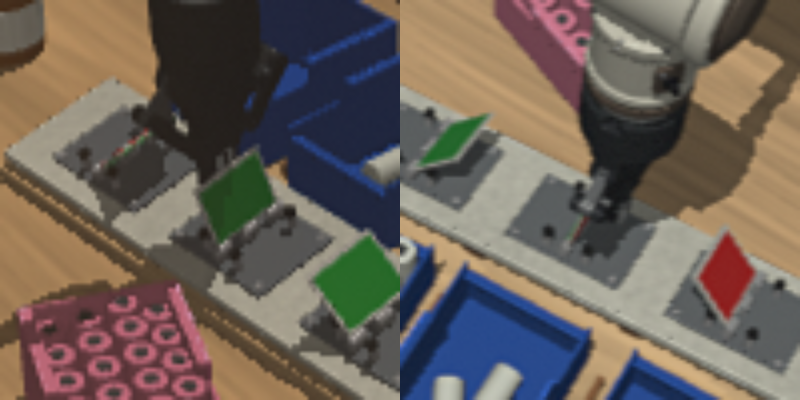

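The low tag is close to upright. A bit further, to y ≈ 0.100, then back off.

```bash
python3 -m inch '[{"offset":[0,-0.008,0],"angular":[0,0,0],"jaw":0},{"offset":[0,-0.007,0],"angular":[0,0,0],"jaw":0},{"offset":[0,-0.005,0],"angular":[0,0,0],"jaw":0},{"offset":[0,0.01,0],"angular":[0,0,0],"jaw":0},{"offset":[0,0,0],"angular":[0,0,0],"jaw":0}]';  python3 - <<'E'
from plant import *
import cv2
im=grab_frame("side")[:,:,::-1]
s=sense();print(s['tool_pos'],s['ft_force'])
w=grab_frame("scene")[:,:,::-1]
import numpy as np
cv2.imwrite("pics/m10.png",np.hstack([cv2.resize(im[180:280,240:340],(400,400)),cv2.resize(w[200:320,290:410],(400,400))]))
E
```

```text
time: 10.3
tool_pos: [0.5274, 0.1123, 0.0853]
tool_rot: [0.673, 0.739, 0.009, 0.023]
ft_force: [-0.7, 0.3, 0.6]
gripper_width: 0.0002
[0.52745105 0.11202481 0.08533891] [ 0.92072512  0.14005824 -0.59918507]
```

View pics/m10.png

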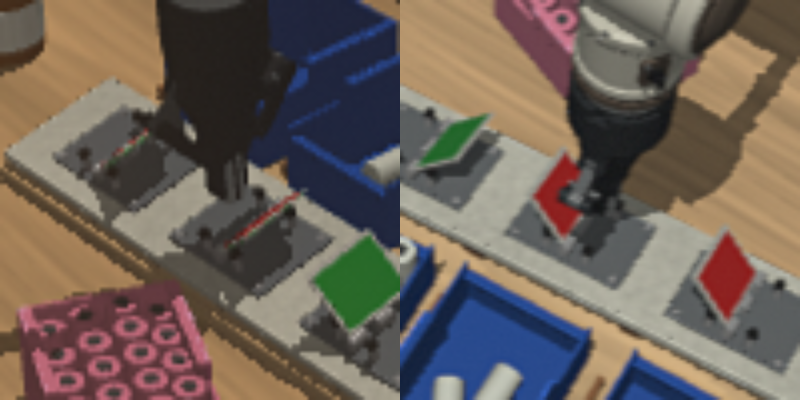

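The low tag dropped to red. I'll raise clear and do a last check.

```bash
python3 -m inch '[{"offset":[0,0,0.05],"angular":[0,0,0],"jaw":0},{"offset":[0,0,0.06],"angular":[0,0,0],"jaw":0},{"offset":[0,0,0.06],"angular":[0,0,0],"jaw":0},{"offset":[0,0,0],"angular":[0,0,0],"jaw":0},{"offset":[0,0,0],"angular":[0,0,0],"jaw":0}]';  python3 - <<'E'
from plant import *
import cv2
im=grab_frame("side")[:,:,::-1]
w=grab_frame("scene")[:,:,::-1]
import numpy as np
cv2.imwrite("pics/m11.png",np.hstack([cv2.resize(im[150:350,210:490],(400,286)),cv2.resize(w[170:390,160:468],(400,286))]))
a=cv2.imread("pics/side0.png"); b=cv2.imread("pics/scene0.png")
cv2.imwrite("pics/m12.png",np.hstack([cv2.resize(cv2.absdiff(a,im),(400,300)),cv2.resize(cv2.absdiff(b,w),(400,300))]))
E
```

```text
time: 11.02
tool_pos: [0.525, 0.1126, 0.2589]
tool_rot: [0.673, 0.74, 0.008, 0.022]
ft_force: [-0.8, -0.4, 0.1]
gripper_width: 0.0003
```

View pics/m11.png

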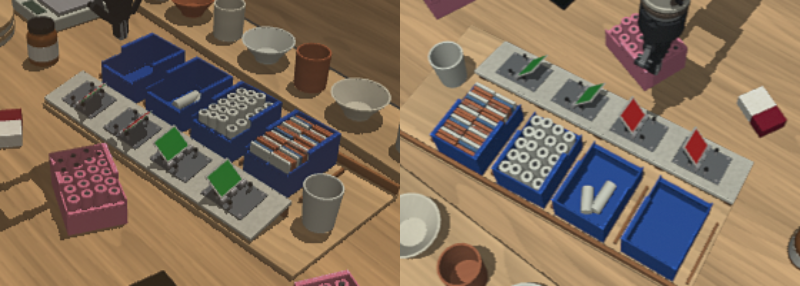

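View pics/m12.png

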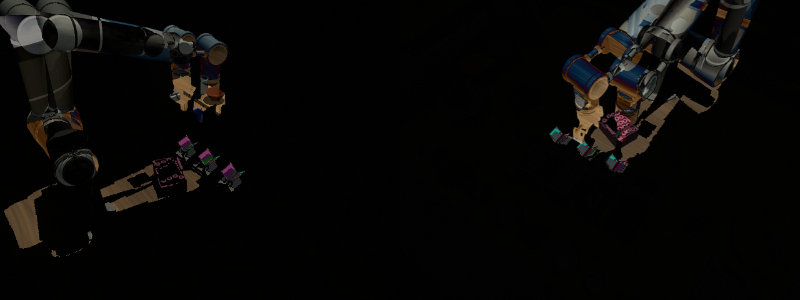

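The pictures show tiles and posts tags green, low and empty tags red. Compared with the start, only the arm, its shadow and the three tags differ. The pink tub's change looks like shadow. I'll hand in.

```bash
python3 -c "
from plant import *
print(sign_off())"
```

```text
the job is handed in; nothing more can be done
None
```

I pushed three wrong tags over with the closed fingertips and handed the job in at about 11 s; no verdict was reported. The tiles and posts tags went from red to green, and the low bin's tag from green to red. The empty bin's tag was already red, so I left it alone.

- **Last checks:** the pictures show green, green, red, red from right to left, with all tags lying on their rests and the gripper well clear. Compared with the start pictures, the bins and loose things have not moved. The only changes are the arm, its shadow and the three tags.
- **One slip:** while pushing the posts tag, the tool went too low and the wrist reading at the end of that move was about 20 N upward, probably a fingertip on a rest. I lifted off at once. That reading is under the 30 N limit, but I had no reading during the move, so a higher brief peak can't be ruled out. The other readings taken at the ends of moves were below about 2 N.

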